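# Hang the insulating cover over the copper bus bar

## Robot

A 6-joint arm with a two-finger parallel gripper is mounted at the origin on the work surface. World frame = base frame: x ahead of the robot, y to its left, z up, the work surface at z = 0. Lengths are in mm, angles in rad, forces in N, time in s.
With the tool pointing down it reaches from about 300 to 775 mm from the base axis. Payload 14.6 kg.
Tool frame: the origin (TCP) lies on the mounting face of the last link; the fingertips stand 199 mm ahead of it and the grasp point (between the pads) lies 180 mm ahead of it; z points along the fingers, y is the line along which they close (so a half turn about z gives the same grasp; the last joint's range is limited). The gripper opens to 94 mm and grips with 3 to 60 N. Pads are 16 mm wide; open, the fingers measure 119 mm over their backs; the gripper's body (75 mm by 177 mm) begins 78 mm behind the grasp point.
Start: joints at [1.2, 0.3, 1.521, -0, 1.321, -0.067], TCP at [164.529, 524.806, 404.646] pointing down, gripper open.
Joint ranges: [-3.03, 3.03], [-0.79, 2.21], [0.23, 2.52], [-1.04, 4.18], [0, 3.07], [-2.55, 2.55]. Speed limits (rad/s): [2.22, 2.22, 2.57, 3.14, 3.14, 3.14].

## Interface

Orientations are given as [roll, pitch, yaw] about the fixed x, y, z axes, in that order (R = Rz(yaw) Ry(pitch) Rx(roll)).
In Python, from cell import manip gives the robot as it stands. The module is installed in compiled form; this text tells all that it offers.
- The arm moves only by the shell command python3 -m creep 'ROWS' [FORCE]. ROWS is a JSON object of lists of equal length, an entry for each row: "slide": the shift along the world's x, y, z in cm, a list of three; "turn": the turn about the world's z in rad; "claw": the opening, from 0 (shut) to 1 (fully open). A call has 1 to 8 rows; each row shifts and turns the commanded pose from where the row before left it; what a row does not reach is not made up. A row lasts 1/8 s, in which the tool goes at most 62.5 mm and 10.7 degrees, less where a joint would pass 70% of its speed; a pose out of reach is approached as far as the arm can. A call with a gripper value outside its range is refused whole. The fingers move at their own pace and stop on an object; FORCE is the grip in N (left out, the last holds). Time passes only in rows, so rows that do not move let the fingers close. It gives the time, the measured TCP pose, the force, the opening and the grip force at its end, in the units of the state.
- manip.read_state(): the state, without advancing time (a new reading comes with each control period).
- manip.camera(name): name is "side" or "top" or "wrist"; returns (picture, depth): 384x512x3 uint8, red, green, blue; 384x512 float32, mm along the optical axis (not along the pixel's ray), 0 where there is no reading.
- manip.calibration(name): a dict with "intrinsics" (3x3 intrinsics, pixels), "k1" (the pictures are not rectified: a ray, as slopes to the right and down, at radius r is drawn at 1 + k1 r^2 times it, then the intrinsics apply), "pose" (4x4, takes a point from camera to world coordinates). Camera axes: x right, y up, looking along -z (the intrinsics and any distortion apply to the point x, -y, -z); pixel columns grow to the right and rows downward; lengths in mm; the calibration is good to about 2 mm. A picture is of the moment at which its call begins: read the wrist's pose just before it. calibration takes no time and is no camera call; for the wrist camera it gives the pose at the moment of the call.
- manip.sign_off(): hands the job in; it is judged then, once.
Trained networks look in the newest picture that a camera, given by its name, has taken for a name from the list of things; names that differ only in an ending like _2 or _b are one class to them, and where a whole thing is asked for, a point or a joint stands for the part that bears it (a point fixed in the world has none). Each returns a list of dicts, best first, with "score" (0 to 1); they miss things now and then, are a little off and sometimes report something else, mostly with a low value. They report only what shows in the picture. A call takes as long as a camera call. They do not tell look-alikes from the thing itself.
- manip.cut_out(query, camera): "mask" (384x512 bool, what is visible of it) and "position" ([column, row] in pixels, amid what is visible of it).
The state is a dict: "clock": time; "joints": joint angles; "qd": joint speeds; "effort": joint torques, N m; "eef_pos": TCP position; "eef_rot": TCP orientation; "wrist_force": force on the tool from outside, world axes, zero at the start; "moment": the same for the moment, N m; "finger_gap": finger opening in mm; "finger_force": force on a finger pad.
Only numpy, scipy, OpenCV 4.12 (cv2) and the standard library are available. Lean on these libraries where they do the work, as an engineer would, in place of code of your own. Each camera call takes 0.05 s, during which the arm holds its last target. There are 200 camera calls.

## Task

Hang the yellow bar cover over the bare copper bar between the two red standoffs, so that it straddles the bar and is fully home, its roof resting on the bar's top edge. Feel for the bar gently rather than forcing the cover, let it rest on the bar before you let go of it, and leave the other things on the bench where they are.

Things in the scene. Friction and masses are not known exactly. Their poses are not given: they have to be found in the camera images.
- cover: yellow plastic bar cover: a top-hat channel 150 mm long (y), standing on the bench open side down. Origin: centre of its underside, z up. Walls 4 mm thick, channel 20 mm wide (x), 62 mm deep, open below and at both ends; roof 5 mm thick. A lip 12 mm wide, 4 mm thick turns outward at each wall's foot: 52 mm over all (x). Same either way round. About 0.25 kg.
- cover_fin (a point): centre of the black grip fin on the cover's roof: 12 mm thick (cover's x), 60 mm long (y), 32 mm tall, from 67 to 99 mm above the cover's origin; this point is 83 mm above it
- rack: bus-bar rack, fixed. Origin: centre of the underside of its black base (120 mm in x, 270 mm in y, 15 mm thick), z up. Two red standoffs, 62 mm (x) by 26 mm (y), centred at y = -107 and 107 mm, 110 mm tall, 188 mm clear between them, carry the copper bar, with a 10 mm bolt head over each. With the cover home, its origin is 78 mm above this one.
- bar_level (a point): fixed point 140 mm above the rack's origin, at the height of the bar's top edge, midway between the standoffs. The copper bar (along rack y, 250 mm long, 14 mm thick, 30 mm tall) is clamped tight in fore-aft slots: its middle plane lies anywhere within 18 mm of this point along rack x, differently each time. That offset is not reported: see it or feel for it.
- green_spool: solder spool with green flanges, standing on end, 62 mm diameter, 50 mm tall; origin at its underside; leave alone
- white_spool: solder spool with white flanges, standing on end, 62 mm diameter, 50 mm tall; origin at its underside; leave alone
- jar: clear glass jar, 72 mm diameter, 150 mm tall; origin at its underside; leave alone
- pliers: red-handled pliers lying flat, about 170 mm long, long axis along x; origin at its underside; leave alone
- screwdriver: screwdriver lying flat along its x; origin at its underside; leave alone
There are look-alikes about, which are no part of the job. What is meant by the cover is not pink, and is the larger of those in its own colour.

How it is judged (in metres and radians):
On the way:
1. the cover is fully down on the bar, resting on it, while the gripper still holds it (z of cover in the frame of rack between 0.073 and 0.083 m and y of cover in the frame of rack between -0.022 and 0.022 m and x of cover in the frame of rack between -0.026 and 0.026 m and angle between cover's own z axis and vertical below 0.1 rad and angle between the y axis of cover and the y axis of rack, either way round below 0.08 rad and contact force between cover and rack above 0.5 N and contact force between the fingers and cover above 1 N), for 0.1 s.
At the end, for the whole second after the job is handed in: The cover hangs on the rack's bar, at rest and released: its origin 73 to 83 mm above the rack's, within 22 mm of the middle along the bar and 26 mm across, upright within 0.1 rad, parallel to the bar within 0.08 rad (z of cover in the frame of rack between 0.073 and 0.083 m and y of cover in the frame of rack between -0.022 and 0.022 m and x of cover in the frame of rack between -0.026 and 0.026 m and angle between cover's own z axis and vertical below 0.1 rad and angle between the y axis of cover and the y axis of rack, either way round below 0.08 rad and contact force between cover and rack above 0.5 N and linear speed of cover below 0.01 m/s and angular speed of cover below 0.1 rad/s and contact force between the fingers and cover below 0.05 N); the robot touches nothing.
It fails at once if the cover is pressed on the rack with more than 60 N (contact force between cover and rack above 60 N).
It fails at once if a spool, the jar, the pliers or the screwdriver is moved by more than 30 mm (distance of any of green_spool, white_spool, jar, pliers, screwdriver from where it was at the start of the episode above 0.03 m).
It also fails if it takes over 54 s, if anything falls off the work surface, if the arm or the gripper's body presses on something with over 40 N, if the wrist force passes 120 N, or if a joint passes its speed limit or range.

## Working session

There is one attempt and no reset: what is moved stays moved. The work goes in short steps, Python scripts to look and compute and a shell command to move; the robot and the scene stay as the last step left them, time stands still between calls to the robot, and variables do not carry over. Pictures are saved under pics/ and viewed, at most 10 in all, crops included, and the job is handed in when it is done.

```bash
mkdir -p pics
cat > h.py <<'E'
import numpy as np,cv2
from cell import manip
def pts(cam,depth,cal=None):
    c=cal or manip.calibration(cam);K=np.array(c["intrinsics"]);P=np.array(c["pose"])
    v,u=np.mgrid[0:384,0:512]
    uv=np.stack([u,v],-1).reshape(-1,1,2).astype(np.float64)
    n=cv2.undistortPoints(uv,K,np.array([c["k1"],0,0,0.])).reshape(384,512,2)
    p=np.stack([n[...,0]*depth,-n[...,1]*depth,-depth],-1)
    return p@P[:3,:3].T+P[:3,3]
def snap(cam,f=None):
    cal=manip.calibration(cam)
    im,d=manip.camera(cam)
    if f: cv2.imwrite('pics/'+f,im[...,::-1])
    return im,d,pts(cam,d,cal)
E
python3 - <<'E'
from h import *
a=snap('top','top.png');b=snap('side','side.png')
np.savez('s.npz',ti=a[0],tp=a[2],td=a[1],si=b[0],sp=b[2],sd=b[1])
cv2.imwrite('pics/both.png',cv2.resize(np.vstack([a[0],b[0]])[...,::-1],(400,600)))
for q in ['cover','cover_fin','rack']:
  for cam,s in(('top',a),('side',b)):
    for r in manip.cut_out(q,cam):
        m=r['mask']&(s[1]>0);p=s[2][m]
        print(q,cam,round(r['score'],2),np.round(r['position']),m.sum(),p.min(0).round(),p.max(0).round(),np.median(p,0).round(), s[0][m].mean(0).round())
st=manip.read_state();print(st)
E
```

```text
cover top 0.9 [311. 148.] 844 [ 552. -279.   -6.] [ 631. -116.  106.] [ 581. -191.   63.] [175. 154.  71.]
cover top 0.83 [259. 153.] 374 [530. -52.  -7.] [637.   5.  76.] [581. -26.  45.] [215. 192.  78.]
cover top 0.77 [350. 275.] 853 [ 130. -366.   -6.] [ 270. -233.  108.] [ 202. -292.   65.] [196. 128. 155.]
cover side 0.94 [176. 277.] 1399 [ 135. -362.   -5.] [ 268. -183.  104.] [ 203. -309.   48.] [202. 110. 143.]
cover side 0.91 [301. 239.] 630 [ 552. -272.   -4.] [ 626. -104.  102.] [ 583. -210.   63.] [181. 157.  21.]
cover side 0.72 [290. 206.] 533 [526. -53.  -6.] [646.  62.  72.] [577. -31.  30.] [209. 182.  24.]
cover_fin top 0.98 [258. 152.] 402 [529. -55.  -7.] [637.   8.  76.] [580. -26.  45.] [216. 193.  81.]
cover_fin top 0.75 [314. 150.] 776 [ 558. -266.   -6.] [ 613. -117.  106.] [ 581. -189.   64.] [173. 152.  67.]
cover_fin top 0.6 [354. 273.] 878 [ 134. -364.   -5.] [ 270. -237.  108.] [ 204. -294.   64.] [198. 129. 154.]
cover_fin side 0.86 [174. 274.] 1409 [ 134. -363.   -3.] [ 270. -243.  104.] [ 202. -309.   47.] [202. 110. 143.]
cover_fin side 0.79 [301. 2
[... 682 characters left out ...]
63.] [181. 157.  16.]
{'clock': 0.4, 'joints': array([ 1.20037370e+00,  2.99993867e-01,  1.52109136e+00,  6.01399543e-06,
        1.32066971e+00, -6.66191290e-02]), 'qd': array([ 0.00135333,  0.00064238, -0.00121185, -0.00078603, -0.00151613,
        0.00056695]), 'effort': array([-1.15701259e-03, -5.31201589e+01, -3.52601731e+01,  7.08289957e-02,
        2.18262681e-02, -2.12873107e-05]), 'eef_pos': array([164.54252938, 524.80057948, 404.55538637]), 'eef_rot': array([-3.14143112e+00, -1.66166743e-05,  2.83778767e+00]), 'wrist_force': array([ 0.14157819, -0.05103541,  0.02822795]), 'moment': array([ 0.01274961,  0.01477202, -0.02273532]), 'finger_force': 0.0, 'finger_gap': 94.25268138223531}
```

View pics/top.png

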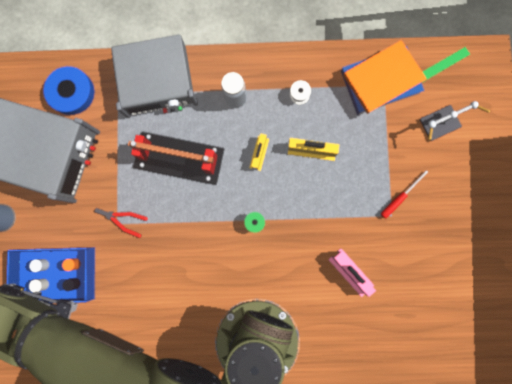

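View pics/side.png

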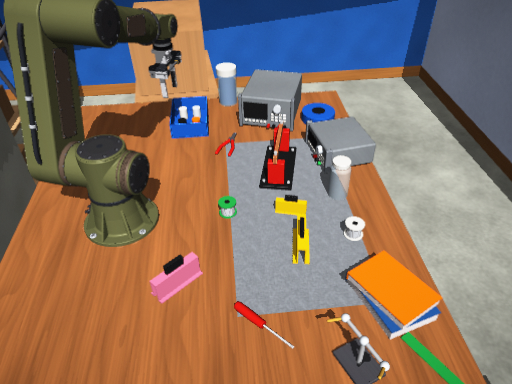

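The top view shows the larger yellow cover at (313,149) with a black fin, a smaller yellow one at (259,152) between it and the rack, and the rack at (178,157). Now fitting poses.

Run:
```python
import numpy as np,cv2
s=np.load('s.npz')
def fit(n,p):
    r=cv2.minAreaRect(p[:,:2].astype(np.float32));print(n,len(p),np.round(r[0],1),np.round(r[1],1),r[2].__round__(1),'med',np.median(p,0).round(1))
    q=p[:,:2]-p[:,:2].mean(0);w=np.linalg.svd(q,full_matrices=False)[2][0];print('  pca deg',np.degrees(np.arctan2(w[1],w[0])).round(1),'mean',p.mean(0).round(1))
for c in 'ts':
    I=s[c+'i'].astype(int);P=s[c+'p'];d=s[c+'d'];h=cv2.cvtColor(s[c+'i'],cv2.COLOR_RGB2HSV).astype(int)
    reg=lambda x0,x1,y0,y1,z0,z1:(d>0)&(P[...,0]>x0)&(P[...,0]<x1)&(P[...,1]>y0)&(P[...,1]<y1)&(P[...,2]>z0)&(P[...,2]<z1)
    print(c)
    fit('roof+',P[reg(530,640,-280,-105,55,112)])
    fit('roof',P[reg(530,640,-280,-105,58,76)])
    fit('fin',P[reg(530,640,-280,-105,82,112)])
    R=reg(470,680,70,380,-9,170)
    for n,m in(('all',R&(P[...,2]>8)),('base',R&(P[...,2]>8)&(P[...,2]<25)),('high',R&(P[...,2]>128)),):
        fit(n,P[m])
    red=R&((h[...,0]<4)|(h[...,0]>176))&(h[...,1]>170)&(P[...,2]>95)
    for r in(red&(P[...,1]<225),red&(P[...,1]>=225)): fit('red',P[r])
    cop=R&(h[...,0]>=5)&(h[...,0]<20)&(h[...,1]>80)&(P[...,2]>100); fit('cop',P[cop])
t=s['ti'];cv2.imwrite('pics/crop.png',cv2.resize(t[115:200,115:350],None,fx=3.4,fy=3.4,interpolation=2)[...,::-1])
```

```text
t
roof+ 489 [ 589.2 -192.2] [150.1  30.1] 80.9 med [ 586.7 -189.5   68.3]
  pca deg -99.4 mean [ 587.2 -190.8   73.3]
roof 366 [ 589.2 -192.2] [150.1  30.1] 80.9 med [ 585.8 -189.4   67. ]
  pca deg -99.6 mean [ 587.3 -191.2   66.9]
fin 104 [ 589.2 -191.8] [59.7 13.3] 80.3 med [ 588.2 -192.1   98.3]
  pca deg -99.4 mean [ 588.2 -191.6   97.2]
all 3302 [573.5 231.9] [305.  187.2] 86.3 med [567.5 230.7  16.2]
  pca deg -103.3 mean [570.1 229.1  44.5]
base 2306 [573.5 231.9] [305.  187.2] 86.3 med [563.8 229.8  14.5]
  pca deg -103.4 mean [569.8 228.   14.5]
high 450 [571.8 231.4] [249.8  14.7] 76.7 med [571.1 230.3 139.3]
  pca deg 76.7 mean [571.1 230.5 139.6]
red 120 [549.  125.6] [26.5 60.1] 74.5 med [537.2 124.7 108.7]
  pca deg 168.1 mean [546.9 125.5 108.3]
red 109 [597.2 333.7] [25.6 59.1] 78.2 med [605.4 331.8 108.1]
  pca deg 165.4 mean [596.5 331.7 107.9]
cop 458 [571.7 230.9] [249.4  14.9] 76.8 med [570.1 229.9 138.5]
  pca deg -103.2 mean [569.8 228.4 136. ]
s
roof+ 340 [ 586.9 -192.2] [157.8  27.6] 80.5 med [ 583.3 -213.3   66. ]
  pca deg -98.7 mean [ 583.8 -204.5   71.7]
[... 166 characters left out ...]
5 -198.9   96.8]
  pca deg -99.5 mean [ 584.7 -198.4   96.2]
all 1569 [571.6 227.8] [275.1 120.4] 76.4 med [568.3 181.2  26.9]
  pca deg -104.8 mean [569.8 204.9  51.6]
base 776 [571.6 227.8] [275.1 120.4] 76.4 med [586.3 210.9  13.2]
  pca deg -104.8 mean [574.1 213.   13.7]
high 161 [567.6 223.5] [243.5  14.2] 76.7 med [566.  208.5 138.2]
  pca deg -103.2 mean [566.3 215.6 138.6]
red 105 [550.2 153.4] [96.5 61.4] 82.0 med [551.9 118.5 105.9]
  pca deg 167.5 mean [547.9 120.8 104.8]
red 61 [592.1 295. ] [119.4  59.4] 82.7 med [605.3 327.  105.5]
  pca deg -14.9 mean [597.8 327.1 105.3]
cop 169 [566.3 217.8] [231.9  14.2] 76.6 med [564.2 203.1 137.3]
  pca deg -103.3 mean [564.6 205.7 134.2]
```

View pics/crop.png

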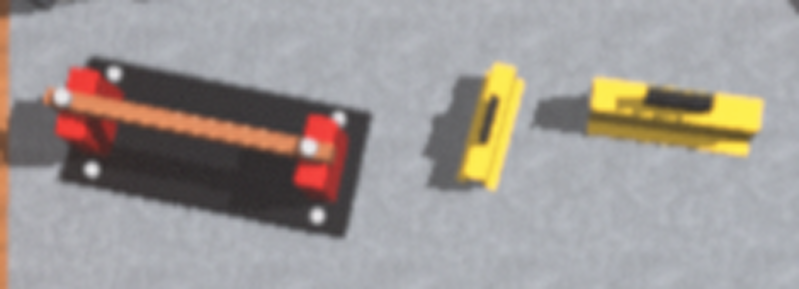

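```bash
python3 -m creep '{"slide":[[2.65,-4.48,0],[2.65,-4.48,0],[2.65,-4.48,0],[2.65,-4.48,0],[2.65,-4.48,0],[2.65,-4.48,0],[2.65,-4.48,0],[2.65,-4.48,0]],"turn":[-0.09,-0.09,-0.09,-0.09,-0.09,-0.09,-0.09,-0.09],"claw":[0.6,0.6,0.6,0.6,0.6,0.6,0.6,0.6]}' 30
python3 -m creep '{"slide":[[2.65,-4.48,0],[2.65,-4.48,0],[2.65,-4.48,0],[2.65,-4.48,0],[2.65,-4.48,0],[2.65,-4.48,0],[2.65,-4.48,0],[2.65,-4.48,0]],"turn":[-0.09,-0.09,-0.09,-0.09,-0.09,-0.09,-0.09,-0.085],"claw":[0.6,0.6,0.6,0.6,0.6,0.6,0.6,0.6]}'
python3 -m creep '{"slide":[[0,0,0],[0,0,0]],"turn":[0,0],"claw":[0.6,0.6]}'
python3 - <<'E'
from h import *
from collections import OrderedDict
st=manip.read_state();print(st['clock'],st['eef_pos'],st['eef_rot'],st['finger_gap'])
im,d,P=snap('wrist','w1.png')
reg=(d>0)&(abs(P[...,0]-588)<60)&(P[...,1]>-290)&(P[...,1]<-95)
for n,a,b in(('roof',58,76),('fin',90,106)):
    p=P[reg&(P[...,2]>a)&(P[...,2]<b)];r=cv2.minAreaRect(p[:,:2].astype(np.float32));print(n,len(p),r,np.median(p[:,2]))
E
```

```text
clock: 1.4
eef_pos: [377.0, 164.8, 404.9]
eef_rot: [3.141, 0.0, 2.115]
wrist_force: [0.3, 0.6, -0.6]
finger_gap: 56.0
finger_force: 0.0
clock: 2.4
eef_pos: [589.2, -193.6, 404.6]
eef_rot: [3.142, -0.0, 1.4]
wrist_force: [0.1, 0.5, 0.2]
finger_gap: 56.6
finger_force: 0.0
clock: 2.65
eef_pos: [588.3, -191.6, 404.4]
eef_rot: [-3.141, -0.0, 1.404]
wrist_force: [-0.3, 0.6, 0.3]
finger_gap: 56.3
finger_force: 0.0
2.65 [ 588.34773512 -191.58352353  404.40589539] [-3.14103652e+00 -2.89852058e-04  1.40350204e+00] 56.29437933854898
roof 2116 ((587.9593505859375, -190.66372680664062), (149.38465881347656, 28.10329246520996), 80.49441528320312) 67.04902781407515
fin 578 ((587.7177734375, -190.39724731445312), (59.80766677856445, 11.427873611450195), 80.57244110107422) 99.00641476699664
```

View pics/w1.png

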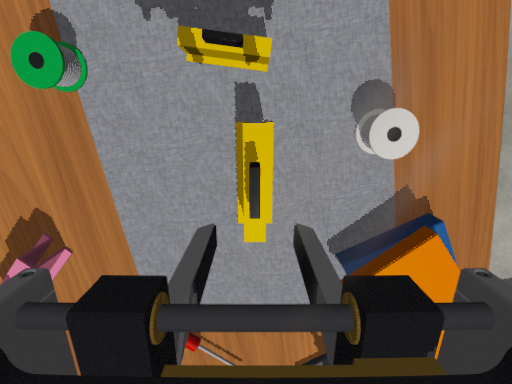

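The wrist view shows the cover at (255,180), its fin aligned with and between the fingers. Descending and gripping.

```bash
python3 -m creep '{"slide":[[0,0.1,-3],[0,0,-3],[0,0,-3],[0,0,-2.5],[0,0,-1],[0,0,-0.9],[0,0,0],[0,0,0]],"turn":[0,0,0,0,0,0,0,0],"claw":[0.6,0.6,0.6,0.6,0.6,0.6,0.6,0.6]}'
python3 -m creep '{"slide":[[0,0,0],[0,0,0],[0,0,0],[0,0,0],[0,0,0],[0,0,0]],"turn":[0,0,0,0,0,0],"claw":[0,0,0,0,0,0]}' 40
```

```text
clock: 3.7
eef_pos: [588.7, -191.0, 271.5]
eef_rot: [3.14, 0.0, 1.403]
wrist_force: [0.2, -0.3, 0.3]
finger_gap: 56.7
finger_force: 0.0
clock: 4.45
eef_pos: [588.5, -191.0, 270.5]
eef_rot: [-3.141, -0.0, 1.403]
wrist_force: [-0.6, -0.2, -0.8]
finger_gap: 12.0
finger_force: 40.0
```

```bash
python3 -m creep '{"slide":[[0,0,1],[0,0,3],[0,0,4],[0,0,4],[0,0,4],[0,0,1],[0,2,0],[0,4,0]],"turn":[0,0,0,0,0,0,0,0],"claw":[0,0,0,0,0,0,0,0]}'
python3 -m creep '{"slide":[[-0.2,4.5,0],[-0.2,4.5,0],[-0.2,4.5,0],[-0.2,4.5,0],[-0.2,4.5,0],[-0.2,4.5,0],[-0.2,4.5,0],[-0.3,3.6,0]],"turn":[-0.008,-0.008,-0.008,-0.008,-0.008,-0.008,-0.008,-0.009],"claw":[0,0,0,0,0,0,0,0]}'
python3 -m creep '{"slide":[[0,1,0],[0,0,0],[0,0,0]],"turn":[0,0,0],"claw":[0,0,0]}'
python3 - <<'E'
from h import *
st=manip.read_state();print(st['clock'],st['eef_pos'],st['eef_rot'],st['finger_gap'])
im,d,P=snap('wrist');im2,d2,P2=snap('top');im3,d3,P3=snap('side')
cv2.imwrite('pics/mid.png',np.hstack([cv2.resize(im,(400,300)),cv2.resize(im3[100:292,160:416],(400,300))])[...,::-1])
for n,dd,PP in(('wrist',d,P),('top',d2,P2)):
    reg=(dd>0)&(abs(PP[...,0]-572)<80)&(PP[...,1]>60)&(PP[...,1]<390)
    for k,a,b in(('bar',130,144),('roof',228,250),('fin?',250,285)):
        p=PP[reg&(PP[...,2]>a)&(PP[...,2]<b)]
        if len(p)>5: print(n,k,len(p),cv2.minAreaRect(p[:,:2].astype(np.float32)),np.median(p[:,2]))
E
```

```text
clock: 5.45
eef_pos: [588.4, -130.3, 438.4]
eef_rot: [-3.139, -0.0, 1.401]
wrist_force: [1.3, 0.6, -2.3]
finger_gap: 11.7
finger_force: 40.0
clock: 6.45
eef_pos: [570.7, 222.7, 438.5]
eef_rot: [-3.139, 0.001, 1.339]
wrist_force: [-0.4, -0.3, -2.8]
finger_gap: 12.0
finger_force: 40.0
clock: 6.82
eef_pos: [571.7, 229.1, 440.2]
eef_rot: [-3.141, 0.001, 1.337]
wrist_force: [-0.3, 0.1, -2.0]
finger_gap: 11.6
finger_force: 40.0
6.825 [571.66339206 229.09973605 440.22561062] [-3.14114146e+00  5.23143976e-04  1.33693698e+00] 11.586309381032239
wrist bar 671 ((592.4353637695312, 326.0052795410156), (55.70981216430664, 13.311424255371094), 76.7774429321289) 140.05252963040078
wrist roof 3701 ((573.537841796875, 234.4547119140625), (139.13246154785156, 32.67054748535156), 76.57598114013672) 236.7962813804106
wrist fin? 2766 ((574.280517578125, 229.9201202392578), (34.23942184448242, 59.77670669555664), 4.876335144042969) 268.7503487961354
top bar 104 ((571.3469848632812, 231.67813110351562), (250.88194274902344, 14.239680290222168), 76.92158508300781) 138.14251613598435
top roof 187 ((561.047607421875, 179.93833923339844), (52.2528076171875, 28.55413818359375), 77.99774169921875) 236.05895743194174
```

View pics/mid.png

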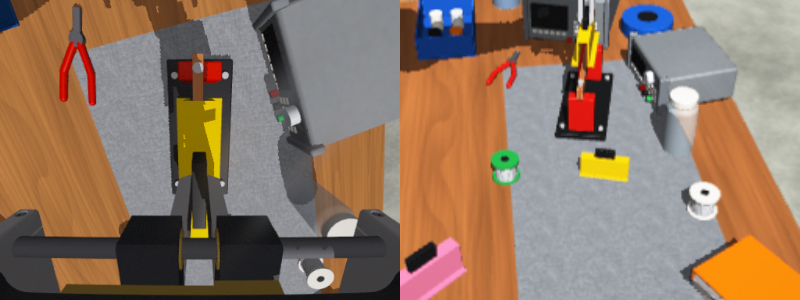

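The wrist view shows the cover (200,140) held in line with the bar (197,65); the side view shows it above the rack. Measuring the lateral offset precisely from the far end.

Run:
```python
from h import *
im,d,P=snap('wrist')
t=np.radians(76.75);u=np.array([np.cos(t),np.sin(t)]);n=np.array([np.sin(t),-np.cos(t)])
q=P[...,:2]-np.array([571.7,229.1]);a=q@u;l=q@n;z=P[...,2]
for k,z0,z1 in(('roof',228,245),('bar',134,144)):
  for a0 in range(35,130,10):
    m=(d>0)&(abs(l)<40)&(z>z0)&(z<z1)&(a>a0)&(a<a0+10)
    if m.sum()>10: print(k,a0,m.sum(),np.percentile(l[m],[2,50,98]).round(1),l[m].min().round(1),l[m].max().round(1))
m=(d>0)&(abs(l)<15)&(z>228)&(z<245);print('roof a max',a[m].max())
```

```text
roof 35 549 [-13.5  -0.2  13.8] -13.7 14.0
roof 45 583 [-13.3  -0.1  13.6] -13.5 13.8
roof 55 585 [-13.6  -0.1  13.5] -13.9 14.2
roof 65 633 [-13.4   0.6  13.9] -13.7 14.2
roof 75 41 [-13.3  -3.4  13.3] -13.5 13.9
bar 65 56 [-8.4 -1.8  4.8] -8.4 4.9
bar 75 139 [-8.3 -2.2  4.8] -8.4 4.9
bar 85 154 [-8.2 -1.7  4.8] -8.3 4.8
bar 95 138 [-8.1 -1.2  4.8] -8.1 4.8
bar 105 18 [-8.  -1.6  4.8] -8.0 4.8
bar 115 121 [-7.9 -1.1  4.8] -7.9 4.8
bar 125 42 [-7.8 -1.5  4.8] -7.8 4.8
roof a max 75.4083510863983
```

```bash
python3 -m creep '{"slide":[[-0.14,0.1,0],[0,0,-1.5],[0,0,-1],[0,0,-0.5],[0,0,-0.3],[0,0,-0.3],[0,0,-0.3],[0,0,0]],"turn":[0.002,0,0,0,0,0,0,0],"claw":[0,0,0,0,0,0,0,0]}'
```

```text
clock: 8.02
eef_pos: [570.1, 231.0, 401.5]
eef_rot: [-3.141, 0.0, 1.34]
wrist_force: [0.5, 1.0, -1.1]
finger_gap: 11.6
finger_force: 40.0
```

It has entered freely. Continuing.

```bash
python3 -m creep '{"slide":[[0,0,-0.6],[0,0,-0.6],[0,0,-0.6],[0,0,-0.6],[0,0,-0.6],[0,0,-0.6],[0,0,-0.6],[0,0,0]],"turn":[0,0,0,0,0,0,0,0],"claw":[0,0,0,0,0,0,0,0]}'
```

```text
clock: 9.02
eef_pos: [570.1, 231.0, 359.1]
eef_rot: [-3.141, 0.0, 1.34]
wrist_force: [0.5, -1.0, -1.4]
finger_gap: 12.0
finger_force: 40.0
```

```bash
python3 -m creep '{"slide":[[0,0,-0.3],[0,0,-0.3],[0,0,-0.2],[0,0,-0.1],[0,0,0]],"turn":[0,0,0,0,0],"claw":[0,0,0,0,0]}'
```

```text
clock: 9.65
eef_pos: [570.1, 231.0, 350.6]
eef_rot: [-3.142, -0.0, 1.34]
wrist_force: [0.7, -0.1, -2.8]
finger_gap: 11.6
finger_force: 40.0
```

```bash
for i in 1; do python3 -m creep '{"slide":[[0,0,-0.1],[0,0,0],[0,0,-0.1],[0,0,0]],"turn":[0,0,0,0],"claw":[0,0,0,0]}'; done
```

```text
clock: 10.15
eef_pos: [570.1, 231.0, 348.6]
eef_rot: [-3.142, 0.0, 1.34]
wrist_force: [-0.1, -0.5, -2.7]
finger_gap: 11.9
finger_force: 40.0
```

```bash
python3 -m creep '{"slide":[[0,0,-0.05],[0,0,0],[0,0,0]],"turn":[0,0,0],"claw":[0,0,0]}'
```

```text
clock: 10.52
eef_pos: [570.1, 231.0, 348.5]
eef_rot: [3.141, -0.0, 1.34]
wrist_force: [-2.8, -1.2, 3.1]
finger_gap: 11.7
finger_force: 40.0
```

```bash
python3 -m creep '{"slide":[[0,0,-0.05],[0,0,0],[0,0,0]],"turn":[0,0,0],"claw":[0,0,0]}'
```

```text
clock: 10.9
eef_pos: [570.1, 231.0, 348.4]
eef_rot: [3.141, -0.0, 1.34]
wrist_force: [-4.3, -1.2, 7.1]
finger_gap: 11.5
finger_force: 40.0
```

Wrist force has risen by about 10 N at the expected height, so the cover is home. Releasing and retreating.

```bash
python3 -m creep '{"slide":[[0,0,0],[0,0,0],[0,0,0],[0,0,0],[0,0,0],[0,0,0]],"turn":[0,0,0,0,0,0],"claw":[0.2,0.4,0.5,0.5,0.5,0.5]}'
python3 -m creep '{"slide":[[0,0,1],[0,0,2],[0,0,3],[0,0,4],[0,0,2],[0,0,0],[0,0,0]],"turn":[0,0,0,0,0,0,0],"claw":[0.5,0.5,0.5,0.5,0.5,0.5,0.5]}'
python3 - <<'E'
from h import *
im,d,P=snap('wrist');im3,d3,P3=snap('side')
cv2.imwrite('pics/end.png',np.hstack([cv2.resize(im,(400,300)),cv2.resize(im3[100:292,160:416],(400,300))])[...,::-1])
reg=(d>0)&(abs(P[...,0]-572)<60)&(abs(P[...,1]-230)<110)
for k,a,b in(('roof',140,150),('fin',170,182)):
    p=P[reg&(P[...,2]>a)&(P[...,2]<b)]
    if len(p)>5: print(k,len(p),cv2.minAreaRect(p[:,:2].astype(np.float32)),np.percentile(p[:,2],[5,50,95]))
E
```

```text
clock: 11.65
eef_pos: [570.1, 231.0, 347.6]
eef_rot: [3.142, 0.0, 1.34]
wrist_force: [0.9, 0.9, 0.6]
finger_gap: 47.1
finger_force: 0.0
clock: 12.52
eef_pos: [570.1, 231.0, 466.7]
eef_rot: [-3.141, 0.001, 1.34]
wrist_force: [-1.1, -0.5, 0.1]
finger_gap: 46.7
finger_force: 0.0
roof 2713 ((570.33056640625, 231.7174530029297), (224.42506408691406, 28.017820358276367), 76.7798080444336) [140.54047141 144.99985915 146.48948688]
fin 607 ((570.1192626953125, 231.7778778076172), (59.19042205810547, 11.444184303283691), 77.02483367919922) [175.72767223 176.96374558 178.06295122]
```

View pics/end.png

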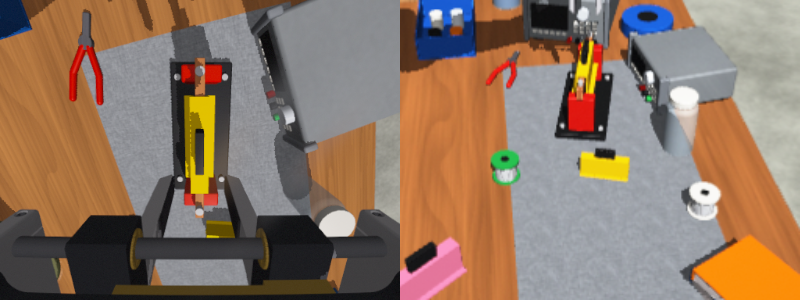

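The cover sits level on the bar between the standoffs (wrist view around (200,145)), with its roof at 145 mm and fin top at 177 mm. It is clear of the gripper and nothing else has moved.

```bash
python3 -c "
from cell import manip
print(manip.sign_off())"
```

```text
the job is handed in; nothing more can be done
None
```

The yellow cover is hung fully home on the copper bar and released, and the job was handed in at about 13 s; the hand-in gave no verdict.

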